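Weigh the tallest measuring cylinder

ROBOT

A 6-joint arm with a two-finger parallel gripper is mounted at the origin on the work surface. World frame = base frame: x ahead of the robot, y to its left, z up, the work surface at z = 0. Lengths are in m, angles in rad, forces in N, time in s.
With the tool pointing down it reaches from about 0.35 to 0.85 m from the base axis. Payload 8.1 kg.
Tool frame: the origin (TCP) lies on the centre line of the jaws, within the pads' length; the fingertips stand 22 mm ahead of it and the grasp point (between the pads) lies 3 mm ahead of it; z points along the fingers, y is the line along which they close (so a half turn about z gives the same grasp; the last joint's range is limited). The gripper opens to 93 mm and grips with 3 to 60 N. Pads are 15 mm wide; open, the fingers measure 128 mm over their backs; the gripper's body (75 mm by 188 mm) begins 65 mm behind the grasp point.
Start: joints at [1.151, 0.13, 1.488, -0, 1.523, -0.085], TCP at [0.197, 0.567, 0.241] pointing down, gripper open.
Joint ranges: [-2.96, 2.96], [-0.89, 2.26], [0.02, 2.5], [-1.34, 4.48], [0, 2.73], [-2.66, 2.66]. Speed limits (rad/s): [2.39, 2.39, 2.79, 3.14, 3.14, 3.14].

INTERFACE

Orientations are given as a rotation vector (axis times angle).
In Python, from plant import robot gives the robot as it stands.
- The arm moves only by the tool run_rows, called after ">>>" as name([rows], argument=value, ...), one row to a line, values as JSON. Schema: {"type":"object","properties":{"ticks":{"type":"array","items":{"type":"object","properties":{"jaw":{"type":"number"},"sx":{"type":"number"},"sy":{"type":"number"},"sz":{"type":"number"},"turn":{"type":"number"}},"additionalProperties":false,"required":["jaw"]},"minItems":1,"maxItems":20},"clamp_n":{"type":"number"},"only":{"type":"string"},"quiet":{"type":"boolean"},"lines":{"type":"string"}},"required":["ticks"],"additionalProperties":false}. ticks is a list of rows, 1 to 20 of them, each an object with the fields jaw (the finger opening in m), sx, sy, sz (the shift in m), turn (a turn about the tool's z in rad); a field left out counts as zero (the opening has to be given); each row shifts and turns the commanded pose from where the row before left it, along the tool's axes as they then stand; what a row does not reach is not made up. A row lasts 1/10 s, in which the tool goes at most 0.05 m and 0.15 rad, less where a joint would pass 70% of its speed; a pose out of reach is approached as far as the arm can. The fingers move at their own pace and stop on an object; clamp_n is the grip in N (left out, the last holds). Time passes only in rows, so rows that do not move let the fingers close. The tool returns the time, the measured TCP pose, the force, the opening and the grip force at its end. only (a regular expression) keeps the lines of the reply that match it, lines (a string "A,B") keeps lines A to B, and quiet returns only ok. Input that does not fit is refused with a message, and nothing moves.
- robot.read_state(): the state, without advancing time (a new reading comes with each control period).
- robot.read_camera(name): name is "side" or "top"; returns a dict with "image" (384x512x3 uint8, red, green, blue), "fx", "fy", "cx", "cy" (pixels), "R" (3x3) and "t" (3): a world point X has camera coordinates R X + t. Camera axes: x right, y down, z forward; pixel columns grow to the right and rows downward; lengths in m; the calibration is good to about 2 mm. A picture is of the moment at which its call begins. There is no depth.
- robot.close_job(): hands the job in; it is judged then, once.
The state is a dict: "t": time; "q": joint angles; "dq": joint speeds; "joint_torque": joint torques, N m; "tool_pos": TCP position; "orientation": TCP orientation; "force": force on the tool from outside, world axes, zero at the start; "wrist_torque": the same for the moment, N m; "opening": finger opening in m; "gripper_force": force on a finger pad.
Only numpy, scipy, OpenCV 4.12 (cv2) and the standard library are available. Lean on these libraries where they do the work, as an engineer would, in place of code of your own. Each camera call takes 0.05 s, during which the arm holds its last target. There are 200 camera calls.

TASK

Stand the tallest of the three bung-stoppered measuring cylinders in the middle of the balance's round pan, and let go. It is top-heavy: take it near the top, keep it upright all the way and set it down on the pan gently rather than dropping it. Leave the two shorter cylinders standing where they are.

Things in the scene. Friction and masses are not known exactly. Their poses are not given: they have to be found in the camera images.
- tall_cylinder: Tall measuring cylinder, 250 mm over all: glass tube 36 mm in diameter (10 to 225 mm above the underside) with white rings, round glass foot 60 mm wide and 10 mm high, black rubber bung flush with the tube (225 to 250 mm). 0.2 to 0.4 kg, centre of mass 140 mm up: falls if tilted 12 degrees. Starts upright on the bench in a loose row with the shorter two. Origin: centre of underside, z up its axis.
- medium_cylinder: Shorter measuring cylinder of the same make (clear glass tube, round glass foot, black rubber bung), standing upright on the bench; it stays where it is. 165 mm tall, tube and bung 36 mm, foot 64 mm in diameter. Origin at the centre of the underside, z up its axis.
- small_cylinder: Shorter measuring cylinder of the same make (clear glass tube, round glass foot, black rubber bung), standing upright on the bench; it stays where it is. 120 mm tall, tube and bung 32 mm, foot 60 mm in diameter. Origin at the centre of the underside, z up its axis.
- pan (a point): Centre of the top of the balance's pan, a rigid flat steel disc 120 mm wide, top 55 mm above the bench; z up. The balance is a white box, 240 x 180 x 45 mm, fixed, left or right of the row; the pan is 30 mm off its centre, away from the dark display. At the other side is a hotplate (square top, 70 mm high). Things between robot and row are under 75 mm high.

How it is judged:
By the outcome, as a careful person would: the job done as asked, in the order asked, and still so for the second after the job is handed in, with the robot touching nothing.
It also fails if it takes over 43 s, if anything falls off the work surface, if the arm or the gripper's body presses on something with over 40 N, if the wrist force passes 120 N, or if a joint passes its speed limit or range.

## Working session

There is one attempt and no reset: what is moved stays moved. The work goes in short steps, Python scripts to look and compute and a tool call to move; the robot and the scene stay as the last step left them, time stands still between calls to the robot, and variables do not carry over. Pictures are saved under pics/ and viewed, at most 10 in all, crops included, and the job is handed in when it is done.

```bash
mkdir -p pics; cat > h.py <<'E'
import numpy as np, cv2
from plant import robot
def snap(n,f):
    c=robot.read_camera(n); cv2.imwrite(f,c["image"][:,:,::-1]); np.savez(f+".npz",**c); return c
def ray(c,u,v):
    R=np.array(c["R"]);t=np.array(c["t"]); o=-R.T@t
    d=R.T@np.array([(u-c["cx"])/c["fx"],(v-c["cy"])/c["fy"],1]); return o,d
def onz(c,u,v,z):
    o,d=ray(c,u,v); return o+d*(z-o[2])/d[2]
def proj(c,X):
    p=np.array(c["R"])@np.array(X)+np.array(c["t"]); return c["fx"]*p[0]/p[2]+c["cx"],c["fy"]*p[1]/p[2]+c["cy"]
E
python3 - <<'E'
from h import *
for n in("top","side"):
    c=snap(n,f"pics/{n}0.png"); o,d=ray(c,c["cx"],c["cy"]); print(n,o,d,c["fx"])
s=robot.read_state();print(s["t"],s["tool_pos"],s["orientation"])
E
```

```text
top [ 0.32892221 -0.00394929  1.04462325] [ 0.22672067 -0.00597461 -0.9739415 ] 420.71589294221286
side [ 0.48524414 -0.59500547  0.58798232] [ 0.0890927   0.74810637 -0.65757079] 357.5174619436775
0.1 [0.19691447 0.56627005 0.23971385] [-5.23320633e-01 -3.09725530e+00  2.45418142e-03]
```

View pics/top0.png

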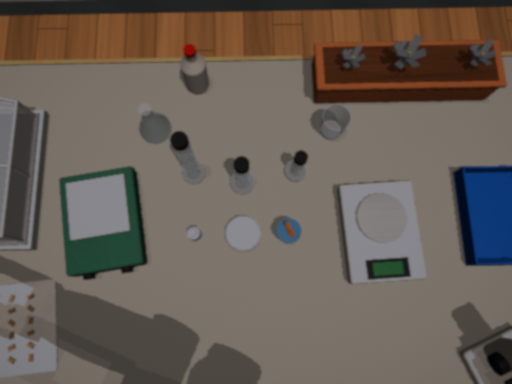

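View pics/side0.png

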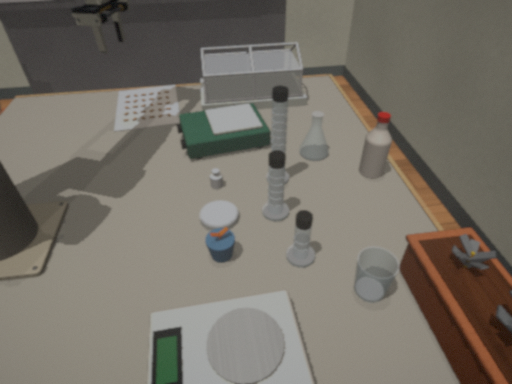

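The top view shows the tall cylinder's bung near (180,141) with its foot near (194,173), and the pan near (382,218). The medium and small cylinders are near (242,165) and (300,158). In the side view the tall bung is near (280,93) and the pan near (246,345).

```bash
python3 - <<'E'
from h import *
T=dict(np.load("pics/top0.png.npz"));S=dict(np.load("pics/side0.png.npz"))
def dark(c,u,v,r=20):
    g=c["image"].max(2); m=np.zeros_like(g); m[v-r:v+r,u-r:u+r]=(g[v-r:v+r,u-r:u+r]<60)
    n,l,st,ce=cv2.connectedComponentsWithStats(m.astype(np.uint8)); k=1+st[1:,4].argmax(); return ce[k],st[k]
def tri(a,b):
    o,d=ray(T,*a);p,e=ray(S,*b); s=np.linalg.lstsq(np.c_[d,-e],p-o,rcond=None)[0]
    A,B=o+d*s[0],p+e*s[1]; return (A+B)/2,np.linalg.norm(A-B)
for n,a,b in (("tall",(180,141),(280,95)),("med",(242,165),(277,160)),("small",(300,158),(303,220))):
    (ca,sa),(cb,sb)=dark(T,*a),dark(S,*b); print(n,ca,sa,cb,sb,tri(ca,cb))
print("foot",onz(T,194,174,0.005),onz(S,280,178,.005),"med",onz(T,242,182,.005),"small",onz(T,296,171,.005))
# pan: edges
for nme,c,u,v,r in(("T",T,382,218,34),("S",S,246,345,50)):
    im=c["image"][max(v-r,0):v+r,u-r:u+r]; 
    print(nme,"row",im[r if v-r>=0 else v,::3].mean(1).astype(int),"col",im[::3,r].mean(1).astype(int))
# feet z for the balance corners
for p in((341,184),(410,181),(424,277),(350,282)): print(onz(T,*p,.045))
print(onz(T,382,218,.055),onz(S,246,345,.055))
cv2.imwrite("pics/pan.png",np.hstack([cv2.resize(T["image"][170:290,330:430,::-1],(400,480),interpolation=2),cv2.resize(T["image"][120:200,160:230,::-1],(400,480),interpolation=2)]))
E
```

```text
tall [179.2804428  141.09225092] [171 132  18  19 271] [279.86868687  93.72222222] [273  86  15  16 198] (array([0.62960737, 0.12599895, 0.23740916]), np.float64(0.002739202762381288))
med [240.80733945 165.10091743] [233 157  16  17 218] [276.63285024 159.31400966] [270 151  14  17 207] (array([0.60259591, 0.00281325, 0.15160254]), np.float64(0.0023404991520373382))
small [300. 158.] [294 151  13  15 153] [303.55665025 220.        ] [297 212  14  17 203] (array([ 0.6306912 , -0.13539671,  0.10656497]), np.float64(0.00226541911460436))
foot [0.62782697 0.12450239 0.005     ] [0.63461466 0.11979572 0.005     ] med [0.60382832 0.00179582 0.005     ] small [ 0.6299256  -0.13757731  0.005     ]
T row [139 138 133 109 127 127 126 126 126 126 125 125 126 125 125 125 126 125
 125 126 135 137 136] col [136 138 138 124 119 123 124 124 125 126 125 125 126 126 126 125 125 126
 124 124 137 137 138]
S row [165 162 163 161 144 144 142 144 141 141 142 143 143 145 144 143 142 143
 145 144 144 142 143 143 143 141 142 141 140 135 160 163 164 164] col [141 164 165 164 157 147 147 146 145 145 144 145 145 145 142 142 143 144
 144 143 142 144 143 145 142 143 144 143 143 132]
[ 0.58269332 -0.24122635  0.045     ]
[ 0.58646924 -0.411423    0.045     ]
[ 0.35449333 -0.41845487  0.045     ]
[ 0.34701691 -0.24487268  0.045     ]
[ 0.49433122 -0.3304704   0.055     ] [ 0.49673862 -0.33521128  0.055     ]
```

View pics/pan.png

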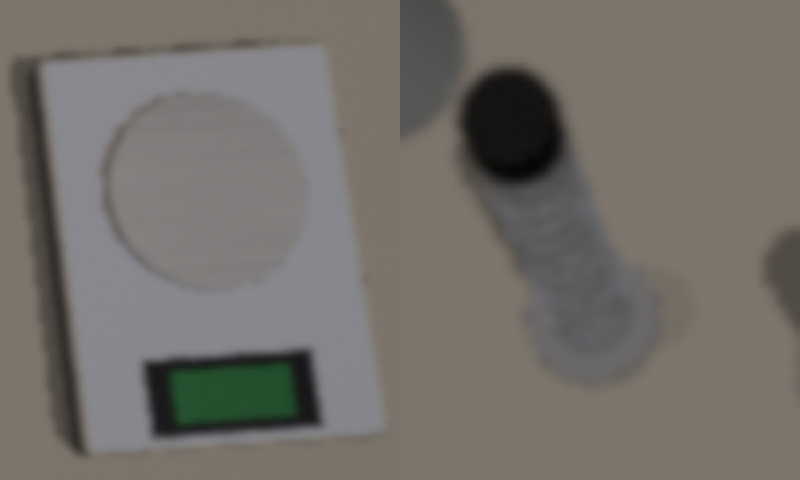

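The measurements hold up:
- **Tall bung:** (0.630, 0.126, 0.237). The expected height is 0.2375, and the foot agrees.
- **Pan:** about (0.496, −0.331), the same from the disc and from the balance outline.

I'll raise the tool and align its axes with the world frame, so that tool x = −X, y = +Y and z = −Z.

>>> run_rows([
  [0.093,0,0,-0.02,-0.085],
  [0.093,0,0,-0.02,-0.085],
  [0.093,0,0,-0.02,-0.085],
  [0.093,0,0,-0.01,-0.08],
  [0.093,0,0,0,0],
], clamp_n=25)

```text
refused: ticks[0]: [0.093, 0, 0, -0.02, -0.085] is not of type 'object' (schema: type "object"). Nothing was moved.
```

Nothing moved. I misread the format; it is a list of objects with named fields. Resending.

>>> run_rows([
  {"jaw": 0.093,"sz": -0.02,"turn": -0.085},
  {"jaw": 0.093,"sz": -0.02,"turn": -0.085},
  {"jaw": 0.093,"sz": -0.02,"turn": -0.085},
  {"jaw": 0.093,"sz": -0.01,"turn": -0.08},
  {"jaw": 0.093},
], clamp_n=25)

```text
t: 0.6
tool_pos: [0.1974, 0.5673, 0.3123]
orientation: [-0.002, 3.141, 0.004]
force: [0.2, 0.1, 0.0]
opening: 0.0931
gripper_force: 0.0
```

```bash
python3 - <<'E'
from h import *
from scipy.spatial.transform import Rotation as Ro
s=robot.read_state();R=Ro.from_rotvec(s["orientation"]).as_matrix();print(R.round(3),s["q"])
print(R.T@(np.array([0.629,0.1255,0.31])-s["tool_pos"]))
E
```

```text
[[-1.    -0.002  0.001]
 [-0.002  1.     0.002]
 [-0.001  0.002 -1.   ]] [ 1.15062900e+00  1.11270070e-01  1.37944222e+00  3.64818491e-05
  1.64826652e+00 -4.21701074e-01]
[-0.43095378 -0.4424721   0.00171519]
```

>>> run_rows([
  {"jaw": 0.093,"sx": -0.015,"sy": -0.015},
  {"jaw": 0.093,"sx": -0.03,"sy": -0.031},
  {"jaw": 0.093,"sx": -0.03,"sy": -0.031},
  {"jaw": 0.093,"sx": -0.03,"sy": -0.031},
  {"jaw": 0.093,"sx": -0.03,"sy": -0.031},
  {"jaw": 0.093,"sx": -0.03,"sy": -0.031},
  {"jaw": 0.093,"sx": -0.03,"sy": -0.031},
  {"jaw": 0.093,"sx": -0.03,"sy": -0.031},
  {"jaw": 0.093,"sx": -0.03,"sy": -0.031},
  {"jaw": 0.093,"sx": -0.03,"sy": -0.031},
  {"jaw": 0.093,"sx": -0.03,"sy": -0.031},
  {"jaw": 0.093,"sx": -0.03,"sy": -0.031},
  {"jaw": 0.093,"sx": -0.03,"sy": -0.031},
  {"jaw": 0.093,"sx": -0.03,"sy": -0.031},
  {"jaw": 0.093,"sx": -0.026,"sy": -0.0245},
  {"jaw": 0.093},
  {"jaw": 0.093},
  {"jaw": 0.093},
])

```text
t: 2.4
tool_pos: [0.6275, 0.125, 0.3098]
orientation: [-0.0, -3.14, -0.0]
force: [1.0, 0.5, -0.2]
opening: 0.0931
gripper_force: 0.0
```

```bash
python3 - <<'E'
from h import *
T=snap("top","pics/top1.png");S=snap("side","pics/side1.png")
a=T["image"][80:230,120:290,::-1];b=S["image"][20:200,200:360,::-1]
cv2.imwrite("pics/c1.png",np.hstack([cv2.resize(a,(400,353)),cv2.resize(b,(400,353))]))
E
```

```text
(no output)
```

View pics/c1.png

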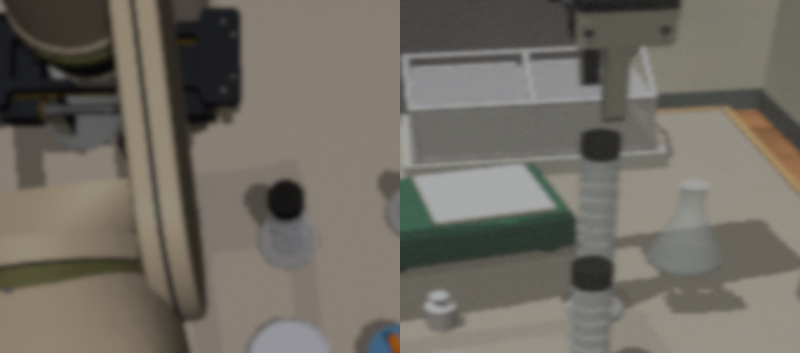

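The left half shows the arm hiding the cylinder in the top view. The right half shows the near finger at about (285,81) just above the tall bung at (280,93), which hasn't been touched. I'll check that finger's projection before going down.

```bash
python3 - <<'E'
from h import *
S=dict(np.load("pics/side1.png.npz"))
print(proj(S,(0.6275,0.070,0.288)),proj(S,(.6275,.18,.288)),proj(S,(.629,.1255,.2375)))
E
```

```text
(np.float64(285.3563927346519), np.float64(82.08661521981645)) (np.float64(275.7773557715628), np.float64(61.29428961644197)) (np.float64(280.22417079498973), np.float64(93.56238194368643))
```

The projection matches, so I'll descend 0.09 m and close.

>>> run_rows([
  {"jaw": 0.093,"sx": -0.0015,"sy": 0.0005,"sz": 0.015},
  {"jaw": 0.093,"sz": 0.02},
  {"jaw": 0.093,"sz": 0.02},
  {"jaw": 0.093,"sz": 0.02},
  {"jaw": 0.093,"sz": 0.015},
  {"jaw": 0.093},
  {"jaw": 0.093},
], clamp_n=25)

```text
t: 3.2
tool_pos: [0.6295, 0.1251, 0.2206]
orientation: [0.001, -3.141, 0.0]
force: [0.5, -0.0, 0.4]
opening: 0.0928
gripper_force: 0.0
```

>>> run_rows([
  {"jaw": 0.06},
  {"jaw": 0.05},
  {"jaw": 0.045},
  {"jaw": 0.042},
  {"jaw": 0.039},
  {"jaw": 0.036},
  {"jaw": 0.03},
  {"jaw": 0.02},
  {"jaw": 0.02},
  {"jaw": 0.02},
  {"jaw": 0.02},
], clamp_n=25)

```text
t: 4.3
tool_pos: [0.6297, 0.1248, 0.2205]
orientation: [0.0, -3.141, -0.0]
force: [0.3, 0.4, -0.5]
opening: 0.0358
gripper_force: 25.0
```

Gripped: the opening is 35.8 mm for a 36 mm tube. Next I'll lift gently by 0.10 m.

>>> run_rows([
  {"jaw": 0.02,"sz": -0.003},
  {"jaw": 0.02,"sz": -0.006},
  {"jaw": 0.02,"sz": -0.01},
  {"jaw": 0.02,"sz": -0.013},
  {"jaw": 0.02,"sz": -0.015},
  {"jaw": 0.02,"sz": -0.015},
  {"jaw": 0.02,"sz": -0.013},
  {"jaw": 0.02,"sz": -0.01},
  {"jaw": 0.02,"sz": -0.008},
  {"jaw": 0.02,"sz": -0.005},
  {"jaw": 0.02,"sz": -0.002},
  {"jaw": 0.02},
  {"jaw": 0.02},
], clamp_n=30)

```text
t: 5.6
tool_pos: [0.6295, 0.1248, 0.3199]
orientation: [0.0, -3.14, 0.0]
force: [-0.6, -0.7, -3.0]
opening: 0.0358
gripper_force: 30.0
```

```bash
python3 - <<'E'
from h import *
S=snap("side","pics/side2.png")
cv2.imwrite("pics/c2.png",cv2.resize(S["image"][0:240,160:400,::-1],(600,600)))
print(proj(S,(.6297,.1248,.1)),proj(S,(.6297,.1248,.34)))
E
```

```text
(np.float64(278.8253224297761), np.float64(146.47868978232043)) (np.float64(282.2107602397056), np.float64(45.62814455923723))
```

View pics/c2.png

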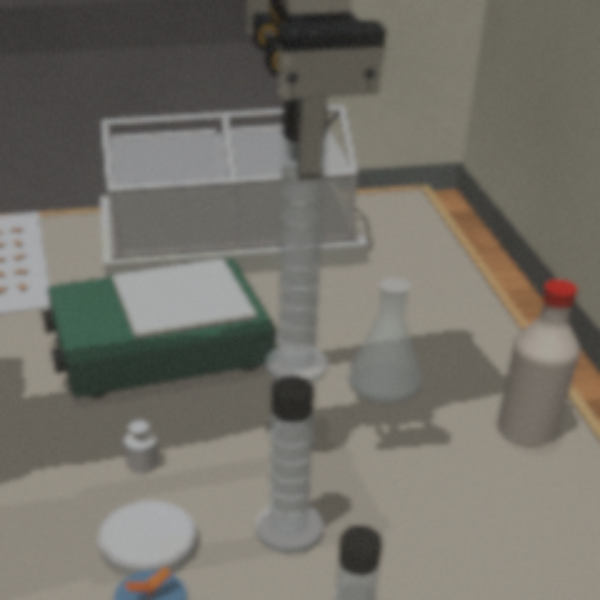

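The cylinder hangs upright with its foot at (279,145), as predicted. The wrist force shows a 3 N load. I'll pull back 0.134 m toward the robot and then traverse −0.456 m in y.

>>> run_rows([
  {"jaw": 0.02,"sx": 0.003},
  {"jaw": 0.02,"sx": 0.006},
  {"jaw": 0.02,"sx": 0.01},
  {"jaw": 0.02,"sx": 0.014},
  {"jaw": 0.02,"sx": 0.017},
  {"jaw": 0.02,"sx": 0.018},
  {"jaw": 0.02,"sx": 0.017},
  {"jaw": 0.02,"sx": 0.015},
  {"jaw": 0.02,"sx": 0.012},
  {"jaw": 0.02,"sx": 0.009},
  {"jaw": 0.02,"sx": 0.006},
  {"jaw": 0.02,"sx": 0.004},
  {"jaw": 0.02,"sx": 0.002},
  {"jaw": 0.02},
])

```text
t: 7.05
tool_pos: [0.4967, 0.1247, 0.3206]
orientation: [-0.0, 3.142, -0.0]
force: [0.0, 0.4, -3.4]
opening: 0.0358
gripper_force: 30.0
```

>>> run_rows([
  {"jaw": 0.02,"sy": -0.003},
  {"jaw": 0.02,"sy": -0.006},
  {"jaw": 0.02,"sy": -0.01},
  {"jaw": 0.02,"sy": -0.014},
  {"jaw": 0.02,"sy": -0.017},
  {"jaw": 0.02,"sy": -0.02},
  {"jaw": 0.02,"sy": -0.02},
  {"jaw": 0.02,"sy": -0.02},
  {"jaw": 0.02,"sy": -0.02},
  {"jaw": 0.02,"sy": -0.02},
  {"jaw": 0.02,"sy": -0.02},
  {"jaw": 0.02,"sy": -0.02},
  {"jaw": 0.02,"sy": -0.02},
  {"jaw": 0.02,"sy": -0.02},
  {"jaw": 0.02,"sy": -0.02},
  {"jaw": 0.02,"sy": -0.02},
  {"jaw": 0.02,"sy": -0.02},
])

```text
t: 8.75
tool_pos: [0.4961, -0.1672, 0.3206]
orientation: [-0.001, -3.141, 0.0]
force: [0.3, 0.7, -3.9]
opening: 0.0357
gripper_force: 30.0
```

>>> run_rows([
  {"jaw": 0.02,"sy": -0.02},
  {"jaw": 0.02,"sy": -0.02},
  {"jaw": 0.02,"sy": -0.02},
  {"jaw": 0.02,"sy": -0.02},
  {"jaw": 0.02,"sy": -0.02},
  {"jaw": 0.02,"sy": -0.018},
  {"jaw": 0.02,"sy": -0.016},
  {"jaw": 0.02,"sy": -0.012},
  {"jaw": 0.02,"sy": -0.009},
  {"jaw": 0.02,"sy": -0.006},
  {"jaw": 0.02,"sy": -0.003},
  {"jaw": 0.02,"sy": -0.002},
  {"jaw": 0.02},
  {"jaw": 0.02},
  {"jaw": 0.02},
])

```text
t: 10.25
tool_pos: [0.4969, -0.3309, 0.3207]
orientation: [-0.001, 3.141, -0.0]
force: [-0.3, 0.8, -3.5]
opening: 0.0356
gripper_force: 30.0
```

>>> run_rows([
  {"jaw": 0.02,"sz": 0.003},
  {"jaw": 0.02,"sz": 0.006},
  {"jaw": 0.02,"sz": 0.007},
  {"jaw": 0.02,"sz": 0.007},
  {"jaw": 0.02,"sz": 0.006},
  {"jaw": 0.02,"sz": 0.004},
  {"jaw": 0.02,"sz": 0.002},
  {"jaw": 0.02},
  {"jaw": 0.02},
])

```text
t: 11.15
tool_pos: [0.4969, -0.3314, 0.286]
orientation: [-0.0, 3.141, -0.0]
force: [-0.5, 0.3, -4.0]
opening: 0.0357
gripper_force: 30.0
```

```bash
python3 - <<'E'
from h import *
S=snap("side","pics/side3.png");T=snap("top","pics/top3.png")
cv2.imwrite("pics/c3.png",np.hstack([cv2.resize(S["image"][144:384,130:370,::-1],(400,400)),cv2.resize(T["image"][130:310,300:480,::-1],(400,400))]))
print(proj(S,(.4965,-.331,.065)))
E
```

```text
(np.float64(245.32619932037295), np.float64(339.2069628127256))
```

View pics/c3.png

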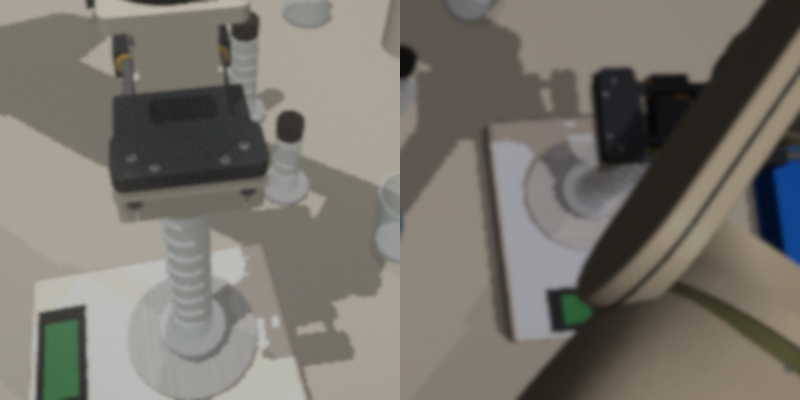

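The cylinder is upright over the pan. In the side view its foot is at about (246,341), against a predicted (245,339), and it's centred on the pan disc. I'll lower the last 10 mm at 1 mm per row.

>>> run_rows([
  {"jaw": 0.02,"sz": 0.002},
  {"jaw": 0.02,"sz": 0.002},
  {"jaw": 0.02,"sz": 0.002},
  {"jaw": 0.02,"sz": 0.001},
  {"jaw": 0.02,"sz": 0.001},
  {"jaw": 0.02,"sz": 0.001},
  {"jaw": 0.02,"sz": 0.0005},
  {"jaw": 0.02},
  {"jaw": 0.02},
])

```text
t: 12.15
tool_pos: [0.4968, -0.3313, 0.2762]
orientation: [-0.0, 3.142, -0.0]
force: [0.6, -0.8, -3.3]
opening: 0.0356
gripper_force: 30.0
```

>>> run_rows([
  {"jaw": 0.02,"sz": 0.0005},
  {"jaw": 0.02,"sz": 0.0005},
  {"jaw": 0.02},
  {"jaw": 0.02},
])

```text
t: 12.55
tool_pos: [0.4969, -0.3313, 0.2755]
orientation: [-0.0, 3.141, -0.0]
force: [0.7, -0.2, -0.9]
opening: 0.0357
gripper_force: 30.0
```

>>> run_rows([
  {"jaw": 0.02,"sz": 0.0003},
  {"jaw": 0.02},
  {"jaw": 0.02},
])

```text
t: 12.85
tool_pos: [0.497, -0.3313, 0.2755]
orientation: [-0.0, 3.141, -0.001]
force: [-1.2, 0.7, 4.0]
opening: 0.0355
gripper_force: 30.0
```

>>> run_rows([
  {"jaw": 0.02},
  {"jaw": 0.02},
  {"jaw": 0.036},
  {"jaw": 0.037},
  {"jaw": 0.038},
  {"jaw": 0.04},
  {"jaw": 0.043},
  {"jaw": 0.05},
  {"jaw": 0.06},
  {"jaw": 0.08},
  {"jaw": 0.093},
  {"jaw": 0.093},
  {"jaw": 0.093},
], clamp_n=5)

```text
t: 14.15
tool_pos: [0.4968, -0.3312, 0.2749]
orientation: [-0.0, 3.142, -0.0]
force: [0.6, 0.0, -0.4]
opening: 0.0849
gripper_force: 0.0
```

It's released. I'll go straight up, then move back toward the robot's left to clear the view.

>>> run_rows([
  {"jaw": 0.093},
  {"jaw": 0.093,"sz": -0.005},
  {"jaw": 0.093,"sz": -0.015},
  {"jaw": 0.093,"sz": -0.02},
  {"jaw": 0.093,"sz": -0.02},
  {"jaw": 0.093,"sz": -0.02},
  {"jaw": 0.093,"sz": -0.015},
  {"jaw": 0.093,"sz": -0.005},
  {"jaw": 0.093,"sy": 0.02},
  {"jaw": 0.093,"sy": 0.03},
  {"jaw": 0.093,"sy": 0.03},
  {"jaw": 0.093,"sy": 0.03},
  {"jaw": 0.093,"sy": 0.03},
  {"jaw": 0.093,"sy": 0.03},
  {"jaw": 0.093,"sy": 0.03},
  {"jaw": 0.093,"sy": 0.02},
  {"jaw": 0.093,"sy": 0.01},
  {"jaw": 0.093},
  {"jaw": 0.093},
])

```text
t: 16.05
tool_pos: [0.4967, -0.1018, 0.3746]
orientation: [0.0, -3.141, 0.001]
force: [-0.8, 0.2, -0.7]
opening: 0.0926
gripper_force: 0.0
```

```bash
python3 - <<'E'
from h import *
S=snap("side","pics/side4.png");T=snap("top","pics/top4.png")
cv2.imwrite("pics/c4.png",np.hstack([cv2.resize(S["image"][124:384,130:390,::-1],(400,400)),cv2.resize(T["image"][110:310,280:480,::-1],(400,400))]))
for z in(.06,.2925+0): print(proj(S,(.4965,-.331,z)),proj(T,(.4965,-.331,z)))
E
```

```text
(np.float64(245.43569633193513), np.float64(340.79647725058544)) (np.float64(382.7950036416978), np.float64(216.73129352649553))
(np.float64(238.4049892143346), np.float64(238.73514870514794)) (np.float64(422.69563709913024), np.float64(194.54882765332653))
```

View pics/c4.png

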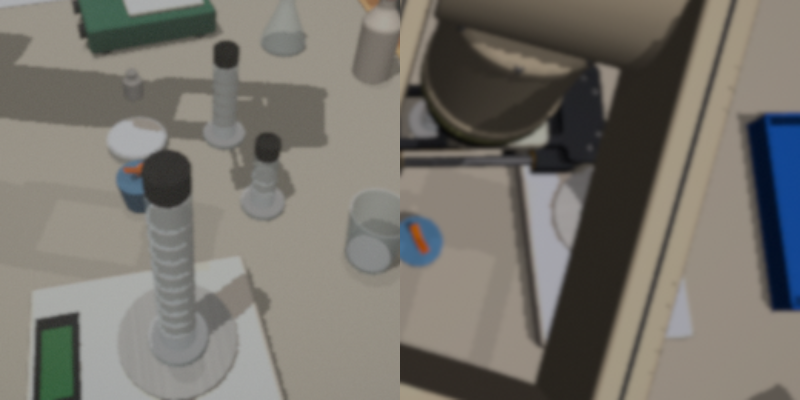

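The tall cylinder stands upright and centred on the pan, with its bung at (239,240) against a predicted (238,239). The two shorter cylinders are standing where they were, and the gripper is clear.

```bash
python3 -c "
from plant import robot
print(robot.close_job())"
```

```text
the job is handed in; nothing more can be done
None
```

The tall cylinder is standing upright in the middle of the balance pan and released, the two shorter ones were left where they stood, and I handed the job in at about 16 s of the 43 s allowed.

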